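# Load the colony counter and discard the rejected plate

### The arm

A 6-joint arm with a two-finger parallel gripper is mounted at the origin on a cart in front of the work surface, level with it; the furniture and walls round the work are solid. World frame = base frame: x ahead of the robot, y to its left, z up, the work surface at z = 0. Lengths are in m, angles in rad, forces in N, time in s.
With the tool pointing down it reaches from about 0.25 to 0.725 m from the base axis. Payload 4 kg.
Tool frame: the origin (TCP) lies midway between the tips of the shut fingers; the grasp point (between the pads) lies 19 mm behind it; z points along the fingers, y is the line along which they close (so a half turn about z gives the same grasp; the last joint's range is limited). The gripper opens to 85 mm and grips with 20 to 120 N. Pads are 22 mm wide; open, the fingers measure 114 mm over their backs; the gripper's body (76 mm by 85 mm) begins 54 mm behind the grasp point. The pads swing forward as they close: fully open they stand 13 mm farther back than shut.
Start: joints at [-1.146, 0.241, 0.005, 1.335, 0, 1.571], TCP at [0.206, -0.456, 0.231] pointing down, gripper open.
Joint ranges: [-2.72, 2.72], [-1.05, 1.87], [-1.09, 1.28], [-1.99, 2.15], [-1.42, 1.44], [-3.14, 3.14]. Speed limits (rad/s): [2.79, 2.79, 3.14, 3.14, 3.14, 3.14].

### API

Orientations are given as a unit quaternion [x, y, z, w].
In Python, from workcell import bot gives the robot as it stands. The module is installed in compiled form; this text tells all that it offers.
- The arm moves only by the tool drive_tool, never from a script. Its arguments are lists of equal length, an entry for each row: "slide": the shift along the tool's x, y, z scaled (see below), a list of three; "rotation": the turn, a rotation vector about the tool's x, y, z scaled (see below), a list of three. A call has exactly 8 rows; each row is the pose to reach, as a shift and turn from the pose commanded when the call began, along the tool's axes at that moment; what a row does not reach only later rows make up. The controller multiplies each number of a shift by 250 mm and each number of a turn by 0.5 rad. A row lasts 1/8 s, in which the tool goes at most 62.5 mm and 10.7 degrees, less where a joint would pass 70% of its speed; a pose out of reach is approached as far as the arm can. A call with a number of a shift or a turn outside -1 to 1 is refused whole. A call with a gripper value outside its range is refused whole. "gripper" is the opening, from 0 (shut) to 1 (fully open), set as the call begins (left out, the last holds). The fingers move at their own pace and stop on an object; the grip force is fixed at half the most. Time passes only in rows, so rows that repeat a pose let the fingers close, or fill a call up. It gives the time, the measured TCP pose, the force, the opening and the grip force at its end, in the units of the state.
- bot.get_obs(): the state, without advancing time (a new reading comes with each control period).
- bot.camera(name): name is "scene" or "top"; returns a dict with "image" (480x640x3 uint8, red, green, blue), "z_map" (480x640 float32, m along the optical axis (not along the pixel's ray), 0 where there is no reading), "camera_matrix" (3x3 intrinsics, pixels), "k1" (the pictures are not rectified: a ray, as slopes to the right and down, at radius r is drawn at 1 + k1 r^2 times it, then the intrinsics apply), "xyz" and "orientation" of the camera in the world. Camera axes: x right, y up, looking along -z (the intrinsics and any distortion apply to the point x, -y, -z); pixel columns grow to the right and rows downward; lengths in m; the calibration is good to about 2 mm. A picture is of the moment at which its call begins.
- bot.job_done(): hands the job in; it is judged then, once.
The state is a dict: "clock": time; "joint_pos": joint angles; "joint_vel": joint speeds; "tau": joint torques, N m; "eef_pos": TCP position; "tool_rot": TCP orientation; "ft_force": force on the tool from outside, world axes, zero at the start; "ft_torque": the same for the moment, N m; "grip_width": finger opening in m; "grasp_force": force on a finger pad.
Only numpy, scipy, OpenCV 4.12 (cv2) and the standard library are available. Lean on these libraries where they do the work, as an engineer would, in place of code of your own. Each camera call takes 0.05 s, during which the arm holds its last target. There are 200 camera calls.

### The job

Two culture plates wait on the worktop in front of the low, sloped colony counter. Slide the plate without a mark up the sloping front of the counter until it drops into the round viewing recess and sits flat in it, and slide the plate marked with a red dot, the contaminated reject, through the open side of the red discard tray until the whole plate lies flat inside. Keep both plates lid side up, never put the reject on the counter's recess, and leave the other things on the worktop where they are.

Things in the scene. Friction and masses are not known exactly. Their poses are not given: they have to be found in the camera images.
- plain_plate: the good culture plate: closed clear round dish with cream agar, no mark; 90 mm across, 17 mm high, about 35 g; too wide for most grippers, so it is pushed at its rim; origin at the centre of its underside, z up through the lid. Loose on the worktop
- marked_plate: the reject: the same kind of dish, 90 mm across and 17 mm high, with a red dot 24 mm across on its lid; origin at the centre of its underside, z up through the lid. Loose on the worktop
- counter: colony counter, fixed white wedge 200 mm wide (y) with a smooth plane panel that starts flush with the worktop at the nose and rises at 12 degrees (0.209 rad) over 150 mm, then a rear housing 62 mm deep and 56 mm high with display and keys; origin on the worktop at the middle of the nose edge, x horizontal, pointing from the nose to the rear (the way a plate is pushed on), z up
- stage: the round viewing recess in the counter's panel: 94.5 mm across, 5 mm deep, gridded floor parallel to the panel; a black rubber bumper stands about 5 mm above the panel round its upper side and stops the plate. Origin at the centre of the recess floor, 84 mm behind the nose edge and 13 mm above the worktop; z is square to the slope, x points up the slope
- tray: red discard tray, fixed: floor 3 mm thick, open on one side, where a bevel 20 mm long leads up from the worktop; walls 24 mm high on the other three sides; clear width between the side walls 124 mm, back wall 132 mm behind the mouth edge. Origin on the worktop at the middle of the mouth edge, x horizontal, pointing into the tray, z up
- forceps: steel forceps, 14x127x8 mm, lying left of the counter; to be left alone; origin at the centre of its underside
- slide_stack: banded stack of glass slides, 27x76x12 mm, left of the counter; to be left alone; origin at the centre of its underside
- tube_cradle: white V-shaped tube cradle, 30x60x18 mm, left of the counter; to be left alone; origin at the centre of its underside
- marker_pen: white marker pen with black cap, 17x135x16 mm, lying right of the counter; to be left alone; origin at the centre of its underside
- wipe_pack: teal box of lens wipes, 62x115x82 mm, right of the counter; to be left alone; origin at the centre of its underside
- lab_timer: small white bench timer, 44x64x56 mm, at the far left; to be left alone; origin at the centre of its underside

How it is judged:
By the outcome, as a careful person would: the job done as asked, in the order asked, and still so for the second after the job is handed in, with the robot touching nothing.
It also fails if it takes over 72 s, if anything falls off the work surface, if the arm or the gripper's body presses on something with over 40 N, if the wrist force passes 120 N, or if a joint passes its speed limit or range.

## Working session

There is one attempt and no reset: what is moved stays moved. The work goes in short steps, Python scripts to look and compute and a tool call to move; the robot and the scene stay as the last step left them, time stands still between calls to the robot, and variables do not carry over. Pictures are saved under pics/ and viewed, at most 13 in all, crops included, and the job is handed in when it is done.

Besides the shell and the picture viewer there is one more tool, called after ">>>" as name(argument=value, ...) on one line, values as JSON. drive_tool: Moves the arm, as the interface text tells. Shifts and turns lie within -1 to 1; 1 stands for 250 mm of shift or 0.5 rad of turn. Its arguments: {"type":"object","properties":{"slide":{"type":"array","items":{"type":"array","items":{"type":"number"}}},"rotation":{"type":"array","items":{"type":"array","items":{"type":"number"}}},"gripper":{"type":"number"}},"required":["slide","rotation"]}

```bash
mkdir -p pics
cat > h.py <<'E'
from workcell import bot
import numpy as np, cv2
from scipy.spatial.transform import Rotation as R
def cam(n,save=None):
    c=bot.camera(n)
    if save: cv2.imwrite('pics/'+save,c['image'][:,:,::-1])
    return c
def ray(c,uv):
    K=np.array(c['camera_matrix']);uv=np.atleast_2d(np.array(uv,float))
    d=np.c_[(uv[:,0]-K[0,2])/K[0,0],(uv[:,1]-K[1,2])/K[1,1]];s=d.copy()
    for _ in range(20): s=d/(1+c['k1']*(s**2).sum(1,keepdims=True))
    return R.from_quat(c['orientation']).apply(np.c_[s[:,0],-s[:,1],-np.ones(len(s))])
def onplane(c,uv,z):
    r=ray(c,uv);o=np.array(c['xyz']);return o+r*((z-o[2])/r[:,2:3])
def cloud(c):
    v,u=np.mgrid[:480,:640];r=ray(c,np.c_[u.ravel(),v.ravel()])
    return (np.array(c['xyz'])+r*c['z_map'].reshape(-1,1)).reshape(480,640,3)
def rel(p):
    "world point -> slide numbers from the measured TCP pose"
    o=bot.get_obs();return R.from_quat(o['tool_rot']).inv().apply(np.array(p)-o['eef_pos'])/0.25
E
python3 - <<'E'
from h import *
for n in('top','scene'):
    c=cam(n,n+'1.png');print(n,c['xyz'],c['orientation'],c['k1'],c['camera_matrix'])
print(bot.get_obs())
E
```

```text
top [0.36808832 0.12984558 0.98351958] [ 0.06051257 -0.07489467 -0.6968787   0.71069621] -0.0594800565938556 [[437.91854318   0.         322.39920165]
 [  0.         437.91854318 237.87350864]
 [  0.           0.           1.        ]]
scene [-0.29889013  0.84097448  0.73869845] [-0.20353619  0.43995133  0.79700769 -0.36027017] -0.053379839802838294 [[599.36166203   0.         317.71122329]
 [  0.         599.36166203 241.08940207]
 [  0.           0.           1.        ]]
{'clock': 0.1, 'joint_pos': array([-1.14600015e+00,  2.41352663e-01,  3.87231522e-03,  1.33517312e+00,
        1.22445239e-05,  1.57076308e+00]), 'joint_vel': array([ 0.0002011 , -0.00353479,  0.00175616, -0.00045028, -0.00089607,
       -0.00025585]), 'tau': array([-7.28914870e-05, -3.73137331e+01,  2.53009915e+01,  1.08573411e-02,
        2.61721976e-05, -9.70133158e-06]), 'eef_pos': array([ 0.20584488, -0.45506012,  0.23049955]), 'tool_rot': array([ 9.77524273e-01,  2.10820858e-01, -1.89747086e-04, -9.08996920e-04]), 'ft_force': array([ 0.98211826,  0.18503759, -0.97187054]), 'ft_torque': array([ 0.0615376 , -0.01888215, -0.0117922 ]), 'grasp_force': 0.0, 'grip_width': 0.08526249083512388}
```

View pics/top1.png

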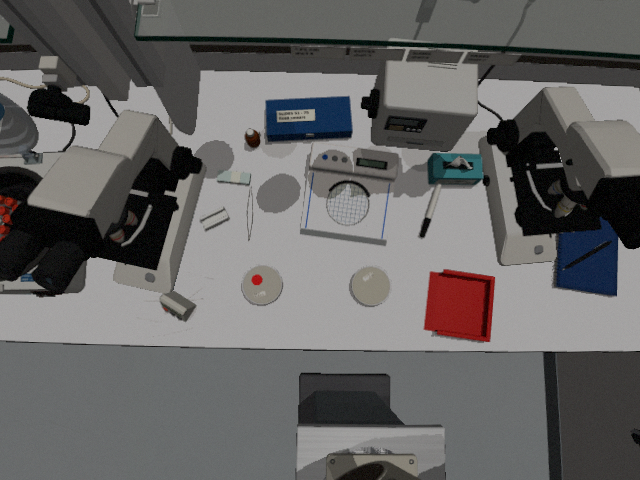

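View pics/scene1.png

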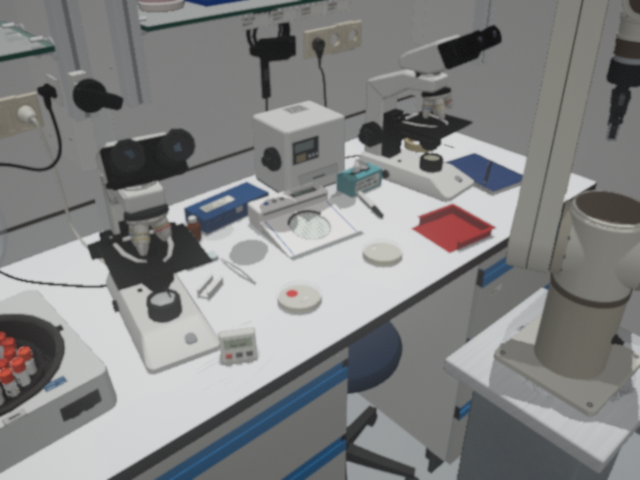

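Top view: the marked plate is at (262,285), the plain plate at (370,286), the recess at (347,205) and the tray at (460,305). Next I measure them and find the tray's mouth.

Run:
```python
from h import *
c=cam('top');im=c['image'];hsv=cv2.cvtColor(im,cv2.COLOR_RGB2HSV);P=cloud(c)
# plates: cream on white -> circle fit of low-saturation contour
g=cv2.cvtColor(im,cv2.COLOR_RGB2GRAY)
for n,(u,v) in dict(marked=(262,285),plain=(370,286)).items():
    s=im[v-30:v+30,u-30:u+30]
    print(n,'center',im[v+8,u-8],'bg',im[v-26,u-26])
    x=cv2.HoughCircles(cv2.medianBlur(g[v-40:v+40,u-40:u+40],3),cv2.HOUGH_GRADIENT,1,50,param1=60,param2=10,minRadius=17,maxRadius=24)
    if x is not None:
        q=x[0][0]+[u-40,v-40,0];print(q,onplane(c,q[:2],0.015))
red=((hsv[...,1]>150)&((hsv[...,0]<8)|(hsv[...,0]>172))).astype(np.uint8)
cs=cv2.findContours(red,0,2)[0]
for k in cs:
    if cv2.contourArea(k)>1000 and k[:,0,0].min()>300:
        print('tray box px',cv2.boxPoints(cv2.minAreaRect(k)).tolist())
        m=np.zeros_like(red);cv2.drawContours(m,[k],-1,1,-1)
        q=P[m>0];print('height hist',np.histogram(q[:,2],bins=np.arange(-.01,.04,.005)))
        w=q[q[:,2]>.017][:,:2];print('wall minrect',cv2.boxPoints(cv2.minAreaRect(w.astype(np.float32))))
        f=q[q[:,2]<.01][:,:2];print('floor mean',f.mean(0),'wall mean',w.mean(0))
cv2.imwrite('pics/tray.png',cv2.resize(im[255:355,410:510],None,fx=4,fy=4,interpolation=2)[:,:,::-1])
cv2.imwrite('pics/c2.png',cv2.hconcat([cv2.resize(im[140:255,290:400],None,fx=4,fy=4)[:,:,::-1],cv2.resize(im[255:355,410:510],(440,460))[:,:,::-1]])[:, :800])
# ramp nose corners px estimates
print('nose corners',onplane(c,[(301,234),(385,243)],0))
for uv in [(347,205),(330,225),(370,225),(255,245),(165,300),(430,230),(192,300)]: print(uv,P[uv[1],uv[0]])
```

```text
marked center [126 120 112] bg [163 162 161]
[261.5 285.5  21. ] [[0.44652627 0.24407416 0.015     ]]
plain center [137 134 120] bg [163 161 161]
[369.5        286.5         20.20000076] [[0.44897953 0.00550016 0.015     ]]
tray box px [[423.2194519042969, 334.0244140625], [430.5487365722656, 268.06097412109375], [496.2926330566406, 275.3658447265625], [488.9633483886719, 341.32928466796875]]
height hist (array([   0,  455, 2594,  230,   72,   87,  617,   95,    0]), array([-0.01 , -0.005,  0.   ,  0.005,  0.01 ,  0.015,  0.02 ,  0.025,
        0.03 ,  0.035]))
wall minrect [[ 0.3324779  -0.26180357]
 [ 0.47836122 -0.2750679 ]
 [ 0.51397157  0.11658123]
 [ 0.36808828  0.12984556]]
floor mean [ 0.41383432 -0.19144681] wall mean [ 0.4065156  -0.22153357]
nose corners [[ 5.67249871e-01  1.60598755e-01  0.00000000e+00]
 [ 5.50439425e-01 -3.23414234e-02 -1.11022302e-16]]
(347, 205) [0.63476483 0.05657103 0.01330168]
(330, 225) [0.58871213 0.09464372 0.00506693]
(370, 225) [0.58990747 0.00322471 0.0089855 ]
(255, 245) [ 0.5396742   0.264785   -0.00148633]
(165, 300) [0.40822511 0.44147114 0.05470886]
(430, 230) [ 5.83344211e-01 -1.37675258e-01 -1.74823988e-04]
(192, 300) [ 0.41218334  0.40009559 -0.00278563]
```

View pics/c2.png

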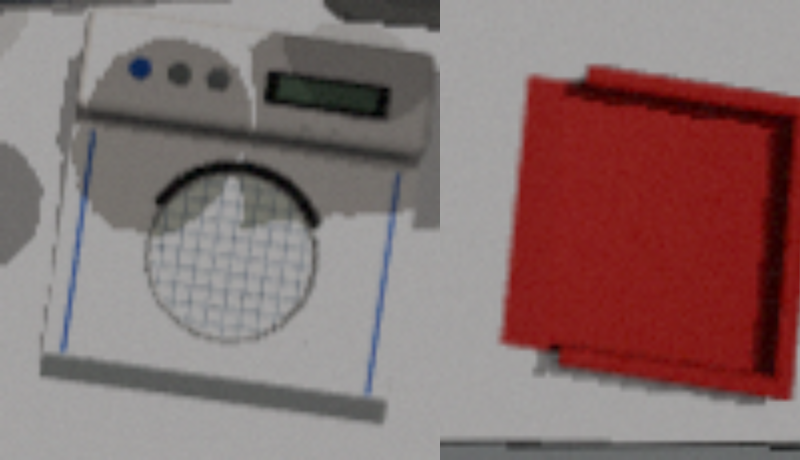

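The right crop shows the tray mouth on its left (+y) side, with corners at about (430,272) and (424,330). The recess centre is at about (347.7,203), and the nose runs from (300.5,234) to (386,245.5).

```bash
cat >> h.py <<'E'
def plates(c,zs=0.014):
    im=cv2.GaussianBlur(c['image'],(3,3),0).astype(int);m=((im[...,0]-im[...,2])>7).astype(np.uint8);m[:,:200]=0;m[:180]=0;m[345:]=0
    m=cv2.morphologyEx(m,2,np.ones((3,3)));out=[]
    for k in cv2.findContours(m,0,1)[0]:
        a=cv2.contourArea(k)
        if 700<a<2500:
            (u,v),r=cv2.minEnclosingCircle(k);mm=cv2.moments(k);q=(mm['m10']/mm['m00'],mm['m01']/mm['m00'])
            out.append((a,r,np.round(q,1),onplane(c,q,zs)[0].round(4)))
    return out
E
python3 - <<'E'
from h import *
c=cam('top')
for p in plates(c): print(p)
print('stage',onplane(c,[(347.75,203)],.018))
n=onplane(c,[(300.5,233.75),(386.2,245.5)],0);d=n[0]-n[1];print('nose',n,np.linalg.norm(d),'yaw',np.degrees(np.arctan2(-d[0],d[1])))
t=onplane(c,[(429.8,271.7),(424.1,329.6)],0);d=t[0]-t[1];print('mouth',t,np.linalg.norm(d))
b=onplane(c,[(495.5,277.5),(489.5,341)],.024);print('back top',b)
# blue lines at z~.004/.03
bl=onplane(c,[(306,227.5)],.004)[0],onplane(c,[(313.2,173)],.03)[0];d=bl[1]-bl[0];print('blueL yaw',np.degrees(np.arctan2(d[1],d[0])))
bl=onplane(c,[(382,238)],.003)[0],onplane(c,[(389.5,184)],.03)[0];d=bl[1]-bl[0];print('blueR yaw',np.degrees(np.arctan2(d[1],d[0])))
E
```

```text
(1085.0, 19.144289016723633, array([370.5, 285.5]), array([0.4514, 0.0032, 0.014 ]))
(1068.5, 19.085704803466797, array([261.9, 284.3]), array([0.4492, 0.2433, 0.014 ]))
(1308.0, 28.443450927734375, array([528. , 249.1]), array([ 0.5405, -0.3617,  0.014 ]))
stage [[0.63824481 0.05523822 0.018     ]]
nose [[ 5.67808798e-01  1.61758670e-01  1.11022302e-16]
 [ 5.44674606e-01 -3.50505703e-02  0.00000000e+00]] 0.1981642447475522 yaw -6.70414059497775
mouth [[ 0.48620608 -0.13436768  0.        ]
 [ 0.35655995 -0.11825807  0.        ]] 0.13064317222941144
back top [[ 0.47283296 -0.27666285  0.024     ]
 [ 0.33374999 -0.25614094  0.024     ]]
blueL yaw -6.434438166851592
blueR yaw -6.687523271031349
```

```bash
cat >> h.py <<'E'
C=np.array
OFF=0.0426
STG=C([.639,.054,.013]);CY=-6.6;NOSE=C([.5555,.0635])
def pose(p,head,tilt=0,axis=CY):
    "tool down, tool x at heading (deg), leaned back by tilt deg about the horizontal axis square to 'axis'"
    h=np.radians(head)
    r=R.from_matrix(C([[np.cos(h),np.sin(h),0],[np.sin(h),-np.cos(h),0],[0,0,-1]]))
    a=np.radians(axis)
    return C(p,float),R.from_rotvec(np.radians(-tilt)*C([-np.sin(a),np.cos(a),0]))*r
def push(c,head,off=OFF,z=0.,tilt=0):
    "TCP pose for disc underside centre c; z = TCP height over the surface"
    p,r=pose([0,0,0],head,tilt)
    n=-r.as_matrix()[:,2];x=r.as_matrix()[:,0]
    c=C(list(c)+[0]*(3-len(c)));return c-off*x+z*n,r
def rows(ws):
    o=bot.get_obs();r0=R.from_quat(o['tool_rot']);print('t',o['clock'],'p',o['eef_pos'].round(4),'F',o['ft_force'].round(1),'w',round(o['grip_width'],4))
    for p,r in ws:
        print((r0.inv().apply(p-o['eef_pos'])/.25).round(3).tolist(),((r0.inv()*r).as_rotvec()/.5).round(3).tolist())
E
python3 - <<'E'
from h import *
D=[.450,.004]
rows([push(D,14,.058,.10),push(D,14,.058,-.003)])
E
```

```text
t 0.2 p [ 0.2059 -0.4552  0.2307] F [-0.3  0.2 -0.7] w 0.0853
[1.418, -1.312, 0.525] [-0.003, 0.0, 0.361]
[1.418, -1.312, 0.937] [-0.003, 0.0, 0.361]
```

>>> drive_tool(slide=[[0.14,-0.13,0],[0.28,-0.26,0],[0.42,-0.39,0],[0.56,-0.52,0.02],[0.7,-0.65,0.05],[0.84,-0.78,0.08],[0.95,-0.88,0.1],[0.98,-0.91,0.1]], rotation=[[0,0,0.05],[0,0,0.1],[0,0,0.15],[0,0,0.2],[0,0,0.25],[0,0,0.3],[0,0,0.35],[0,0,0.36]], gripper=0.75)

```text
clock: 1.2
eef_pos: [0.3356, -0.1457, 0.206]
tool_rot: [0.992, 0.124, -0.0, -0.0]
ft_force: [0.1, -0.5, 0.2]
grip_width: 0.0641
grasp_force: 0.0
```

Run:
```python
from h import *
D=[.450,.004]
rows([push(D,14,.058,.10),push(D,14,.058,-.003)])
```

```text
t 1.2 p [ 0.3356 -0.1457  0.206 ] F [ 0.1 -0.5  0.2] w 0.0641
[0.359, -0.469, 0.424] [-0.001, 0.002, 0.008]
[0.36, -0.469, 0.836] [-0.001, 0.002, 0.008]
```

>>> drive_tool(slide=[[0.1,-0.14,0.1],[0.2,-0.28,0.2],[0.3,-0.4,0.3],[0.36,-0.47,0.45],[0.36,-0.47,0.6],[0.36,-0.47,0.7],[0.36,-0.47,0.78],[0.36,-0.47,0.8]], rotation=[[0,0,0],[0,0,0],[0,0,0],[0,0,0],[0,0,0],[0,0,0],[0,0,0],[0,0,0]])

```text
clock: 2.2
eef_pos: [0.3935, -0.0122, 0.0053]
tool_rot: [0.993, 0.122, -0.001, 0.0]
ft_force: [0.1, -0.6, -0.1]
grip_width: 0.064
grasp_force: 0.0
```

Run:
```python
from h import *
c=cam('top');s=cam('scene');P=cloud(s)
for p in plates(c)[:3]: print(p)
a=cv2.resize(c['image'][230:350,310:430],(400,400));b=cv2.resize(s['image'][200:300,330:430],(400,400))
cv2.imwrite('pics/b1.png',cv2.hconcat([a,b])[:,:,::-1])
D=[.450,.004]
rows([push(D,14,.058,-.003)])
```

```text
(823.0, 19.021467208862305, array([367.2, 283.4]), array([0.4559, 0.0105, 0.014 ]))
(1075.5, 19.14117431640625, array([261.9, 284.3]), array([0.4493, 0.2435, 0.014 ]))
(1331.5, 28.25035858154297, array([527.7, 249. ]), array([ 0.5409, -0.361 ,  0.014 ]))
t 2.3 p [ 0.3943 -0.012   0.0062] F [0.  0.3 0.6] w 0.0641
[-0.0, -0.008, 0.037] [0.0, 0.002, -0.001]
```

View pics/b1.png

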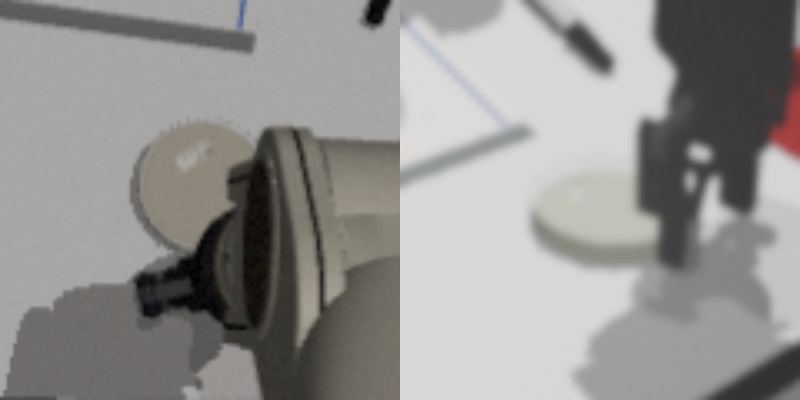

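Run:
```python
from h import *
D=C([.450,.004]);E=C([.507,.0690])
z=-.002
rows([push(D,20,.06,.002),push(D,27,.06,z),push(D,27,.052,z),push(D,27,.0436,z)]+[push(D+(E-D)*k,27,OFF,z) for k in(.1,.2,.35,.5,.65,.8,.9,1)])
```

```text
t 2.3 p [ 0.3943 -0.012   0.0062] F [0.  0.3 0.6] w 0.0641
[-0.007, 0.017, 0.017] [-0.0, 0.002, -0.21]
[-0.002, 0.046, 0.033] [-0.0, 0.002, -0.455]
[0.029, 0.038, 0.033] [-0.0, 0.002, -0.455]
[0.062, 0.031, 0.033] [-0.0, 0.002, -0.455]
[0.094, 0.01, 0.033] [-0.0, 0.002, -0.455]
[0.122, -0.01, 0.033] [-0.0, 0.002, -0.455]
[0.165, -0.039, 0.033] [-0.0, 0.002, -0.455]
[0.208, -0.069, 0.033] [-0.0, 0.002, -0.455]
[0.25, -0.098, 0.033] [-0.0, 0.002, -0.455]
[0.293, -0.128, 0.032] [-0.0, 0.002, -0.455]
[0.321, -0.148, 0.032] [-0.0, 0.002, -0.455]
[0.35, -0.167, 0.032] [-0.0, 0.002, -0.455]
```

>>> drive_tool(slide=[[-0.01,0.017,0.017],[-0.006,0.046,0.03],[-0.002,0.046,0.033],[-0.002,0.046,0.033],[0.015,0.042,0.033],[0.03,0.038,0.033],[0.046,0.034,0.033],[0.062,0.031,0.033]], rotation=[[0,0,-0.21],[0,0,-0.4],[0,0,-0.455],[0,0,-0.455],[0,0,-0.455],[0,0,-0.455],[0,0,-0.455],[0,0,-0.455]])

```text
clock: 3.3
eef_pos: [0.4115, -0.015, -0.002]
tool_rot: [0.972, 0.234, -0.0, 0.0]
ft_force: [-0.2, -0.9, -0.1]
grip_width: 0.0644
grasp_force: 0.1
```

Run:
```python
from h import *
D=C([.450,.004]);E=C([.507,.0690])
z=-.002
rows([push(D+(E-D)*k,27,OFF,z) for k in(.125,.25,.5,.75,1)])
print(plates(cam('top'))[0])
```

```text
t 3.3 p [ 0.4115 -0.015  -0.002 ] F [-0.2 -0.9 -0.1] w 0.0644
[0.041, -0.014, 0.0] [-0.0, 0.0, 0.002]
[0.082, -0.03, 0.0] [-0.0, 0.0, 0.002]
[0.162, -0.062, 0.0] [-0.0, 0.0, 0.002]
[0.242, -0.094, 0.0] [-0.0, 0.0, 0.002]
[0.323, -0.126, 0.0] [-0.0, 0.0, 0.002]
(720.0, 18.79128646850586, array([365.8, 282.3]), array([0.4581, 0.0135, 0.014 ]))
```

>>> drive_tool(slide=[[0.03,-0.01,0],[0.08,-0.03,0],[0.13,-0.05,0],[0.18,-0.07,0],[0.23,-0.09,0],[0.28,-0.108,0],[0.31,-0.12,0],[0.323,-0.126,0]], rotation=[[0,0,0],[0,0,0],[0,0,0],[0,0,0],[0,0,0],[0,0,0],[0,0,0],[0,0,0]])

```text
clock: 4.35
eef_pos: [0.4692, 0.0499, -0.002]
tool_rot: [0.972, 0.234, -0.0, 0.0]
ft_force: [0.5, -0.7, 0.5]
grip_width: 0.0643
grasp_force: 0.2
```

Run:
```python
from h import *
c=cam('top')
for p in plates(c)[:3]: print(p)
a=cv2.resize(c['image'][170:290,280:400],(400,400))
cv2.imwrite('pics/b2.png',a[:,:,::-1])
u=C([np.cos(np.radians(CY)),np.sin(np.radians(CY)),0]);n=C([0,0,1.])
# disc centre path along s = horizontal distance from nose; flat -> tilted
ws=[]
def cen(s):
    t=np.clip((s+.04)/.06,0,1)*12
    h=0 if s<-.045 else max(0,s*np.tan(np.radians(12))) if s>.04 else (s+.045)**2/.085*np.tan(np.radians(12))
    return C([*NOSE,0])+u*s+n*h,t
for s,h in((-.045,27),(-.035,22),(-.025,17),(-.015,12),(-.005,7),(.005,3),(.015,-1),(.025,-5),(.035,-6.6)):
    p,t=cen(s);ws.append(push(p,h,OFF,-.002+0.001*(s>-.03),t))
rows(ws)
```

```text
(1072.0, 19.137781143188477, array([262. , 284.4]), array([0.4491, 0.2433, 0.014 ]))
(1345.0, 28.64520835876465, array([527.8, 249. ]), array([ 0.5408, -0.3612,  0.014 ]))
t 4.4 p [ 0.4693  0.05   -0.002 ] F [ 0.1 -0.1  1.1] w 0.0636
[0.011, 0.009, 0.0] [-0.0, -0.0, 0.003]
[0.045, 0.016, 0.002] [-0.018, 0.029, 0.177]
[0.081, 0.024, 0.0] [-0.05, 0.092, 0.352]
[0.118, 0.032, 0.001] [-0.077, 0.157, 0.526]
[0.156, 0.04, 0.0] [-0.099, 0.225, 0.7]
[0.195, 0.052, -0.003] [-0.117, 0.294, 0.839]
[0.234, 0.064, -0.008] [-0.131, 0.365, 0.977]
[0.274, 0.076, -0.017] [-0.129, 0.404, 1.116]
[0.31, 0.095, -0.032] [-0.123, 0.406, 1.171]
```

View pics/b2.png

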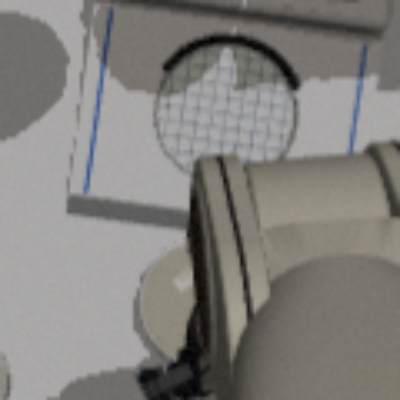

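```bash
cat >> h.py <<'E'
u=C([np.cos(np.radians(CY)),np.sin(np.radians(CY)),0]);T12=np.tan(np.radians(12))
def ramp(s,h,off=OFF,z=-.001):
    "disc centre at horizontal distance s behind the nose"
    t=np.clip(s/.06,0,1)*12
    hh=0 if s<-.045 else s*T12 if s>.045 else (s+.045)**2/.18*T12
    p,r=push(C([*NOSE,0])+u*s+C([0,0,hh]),h,off,z,t)
    st=(p[:2]-NOSE)@u[:2]
    lo=max(0,st+.011)*T12*(1 if t<12 else .9)+(.011*np.sin(np.radians(t)) if st<0 else 0)-.001
    p[2]=max(p[2],lo) if st<.02 else p[2]
    return p,r
E
python3 - <<'E'
from h import *
rows([ramp(s,h) for s,h in((-.04,26),(-.034,22),(-.027,18),(-.02,14),(-.012,10),(-.005,7),(.003,4),(.010,1))])
E
```

```text
t 4.4 p [ 0.4693  0.05   -0.002 ] F [ 0.1 -0.1  1.1] w 0.0636
[0.028, 0.017, -0.004] [-0.0, -0.0, 0.038]
[0.049, 0.018, -0.004] [-0.0, -0.0, 0.177]
[0.073, 0.022, -0.005] [-0.0, -0.0, 0.317]
[0.099, 0.026, -0.007] [-0.0, -0.0, 0.457]
[0.129, 0.032, -0.009] [-0.0, -0.0, 0.596]
[0.155, 0.039, -0.011] [-0.0, -0.0, 0.701]
[0.185, 0.049, -0.013] [-0.008, 0.019, 0.806]
[0.212, 0.056, -0.012] [-0.025, 0.065, 0.91]
```

>>> drive_tool(slide=[[0.028,0.012,-0.004],[0.049,0.018,-0.004],[0.073,0.022,-0.005],[0.099,0.026,-0.007],[0.129,0.032,-0.009],[0.155,0.039,-0.011],[0.185,0.049,-0.013],[0.212,0.056,-0.013]], rotation=[[0,0,0.04],[0,0,0.18],[0,0,0.32],[0,0,0.46],[0,0,0.6],[0,0,0.7],[-0.01,0.02,0.8],[-0.025,0.065,0.91]])

```text
clock: 5.4
eef_pos: [0.5249, 0.0331, 0.0014]
tool_rot: [0.999, 0.028, 0.018, -0.008]
ft_force: [0.4, -0.3, -0.2]
grip_width: 0.0645
grasp_force: 0.1
```

Run:
```python
from h import *
rows([ramp(s,h) for s,h in((.016,0),(.023,-2),(.030,-4),(.037,-6.6),(.044,-6.6),(.05,-6.6),(.056,-6.6),(.062,-6.6))])
c=cam('top')
a=cv2.resize(c['image'][170:290,280:400],(400,400));b=cv2.resize(cam('scene')['image'][180:290,240:350],(400,400))
cv2.imwrite('pics/b3.png',cv2.hconcat([a,b])[:,:,::-1])
```

```text
t 5.4 p [0.5249 0.0331 0.0014] F [ 0.4 -0.3 -0.2] w 0.0645
[0.022, -0.113, 0.004] [-0.05, 0.04, 0.11]
[0.05, -0.114, 0.005] [-0.055, 0.089, 0.179]
[0.079, -0.115, 0.005] [-0.059, 0.139, 0.248]
[0.109, -0.118, 0.005] [-0.06, 0.189, 0.338]
[0.137, -0.113, 0.005] [-0.064, 0.238, 0.337]
[0.161, -0.109, 0.001] [-0.068, 0.28, 0.337]
[0.186, -0.105, -0.004] [-0.071, 0.321, 0.336]
[0.21, -0.101, 0.001] [-0.073, 0.349, 0.336]
```

View pics/b3.png

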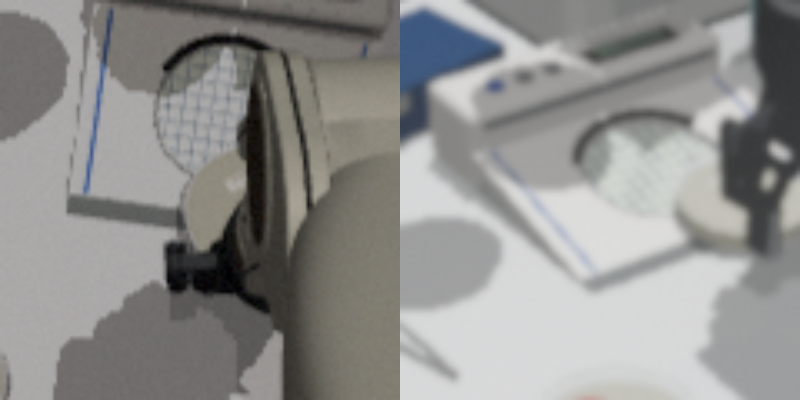

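The plate (crop left, centre about (225,205)) is on the nose, but the TCP sits about 28 mm right of where I commanded it. I'll check the joints.

Run:
```python
from h import *
o=bot.get_obs()
for k in('clock','joint_pos','joint_vel','eef_pos','tool_rot','ft_force','ft_torque'): print(k,np.round(o[k],4))
```

```text
clock 5.5
joint_pos [ 0.0518  0.4831 -0.3041  0.7489  0.0153  3.1403]
joint_vel [ 0.0238 -0.0022 -0.0035  0.026   0.013   0.0017]
eef_pos [0.5242 0.0318 0.0013]
tool_rot [ 0.9995  0.0266  0.0172 -0.0081]
ft_force [-0.7367 -0.1545 -0.5501]
ft_torque [-0.0036  0.028  -0.0191]
```

Joint 6 is at its limit, so tool headings below about q1 can't be reached. I'll push straight at a heading of about 14° from here. First I need the plate's position.

Run:
```python
from h import *
c=cam('top');im=c['image'].astype(int)
g=cv2.cvtColor(c['image'],cv2.COLOR_RGB2GRAY)
m=(((im[...,0]-im[...,2])>8)).astype(np.uint8)[215:260,325:356]
P=cloud(c)[215:260,325:356]
# left rim: per row first cream pixel
pts=[]
for v in range(45):
    xs=np.flatnonzero(m[v]); 
    if len(xs)>2: pts.append((325+xs[0],215+v))
print(pts)
pw=onplane(c,pts,.017)[:,:2]
print(pw.round(3).tolist())
rows([])
```

```text
[(np.int64(348), 215), (np.int64(347), 216), (np.int64(345), 217), (np.int64(344), 218), (np.int64(343), 219), (np.int64(342), 220), (np.int64(341), 221), (np.int64(340), 222), (np.int64(339), 223), (np.int64(339), 224), (np.int64(338), 225), (np.int64(338), 226), (np.int64(338), 227), (np.int64(338), 228), (np.int64(337), 229), (np.int64(335), 230), (np.int64(337), 231), (np.int64(337), 232), (np.int64(337), 233), (np.int64(337), 234), (np.int64(337), 235), (np.int64(337), 236), (np.int64(338), 237), (np.int64(338), 238), (np.int64(338), 239), (np.int64(339), 240), (np.int64(339), 241), (np.int64(340), 242), (np.int64(341), 243), (np.int64(341), 244)]
[[0.61, 0.054], [0.608, 0.057], [0.605, 0.061], [0.603, 0.063], [0.601, 0.066], [0.598, 0.068], [0.596, 0.07], [0.594, 0.072], [0.591, 0.075], [0.589, 0.075], [0.586, 0.077], [0.584, 0.077], [0.582, 0.077], [0.579, 0.077], [0.577, 0.079], [0.575, 0.084], [0.573, 0.079], [0.57, 0.079], [0.568, 0.079], [0.566, 0.079], [0.563, 0.079], [0.561, 0.079], [0.559, 0.077], [0.556, 0.077], [0.554, 0.077], [0.552, 0.074], [0.55, 0.074], [0.547, 0.072], [0.545, 0.07], [0.543, 0.07]]
t 5.55 p [0.5237 0.0325 0.0013] F [-1.   1.2 -0.3] w 0.0639
```

>>> drive_tool(slide=[[0,0,-0.002],[0,0,-0.004],[0,0,-0.004],[0,0,-0.004],[0,0,-0.004],[0,0,-0.004],[0,0,-0.004],[0,0,-0.004]], rotation=[[0,0,-0.08],[0,0,-0.16],[0,0,-0.24],[0,0,-0.32],[0,0,-0.38],[0,0,-0.38],[0,0,-0.38],[0,0,-0.38]])

```text
clock: 6.55
eef_pos: [0.5239, 0.034, 0.0023]
tool_rot: [0.992, 0.123, 0.017, -0.007]
ft_force: [-1.1, 0.6, -1.2]
grip_width: 0.0644
grasp_force: 0.1
```

```bash
cat >> h.py <<'E'
def rim(c,box,z):
    u0,u1,v0,v1=box;im=c['image'].astype(int);m=((im[...,0]-im[...,2])>8)[v0:v1,u0:u1];pts=[]
    for v in range(v1-v0):
        xs=np.flatnonzero(m[v])
        if len(xs)>2: pts.append((u0+xs[0],v0+v))
    return onplane(c,pts,z)[:,:2]
def rowsc(path,z=-.001):
    "path of (x,y,heading)"
    ws=[]
    for x,y,h in path:
        s=(C([x,y])-NOSE)@u[:2];lat=C([x,y])-NOSE-s*u[:2]
        p,r=ramp(s,h,z=z);p[:2]+=lat;ws.append((p,r))
    rows(ws)
E
python3 - <<'E'
from h import *
o=bot.get_obs();print(o['joint_pos'].round(3),R.from_quat(o['tool_rot']).as_matrix()[:,0].round(3),R.from_quat(o['tool_rot']).as_matrix()[:,2].round(3))
w=rim(cam('top'),(310,356,205,260),.02);print(w.round(3)[::3].tolist())
rows([])
E
```

```text
[ 0.056  0.482 -0.303  0.753  0.016  2.951] [0.969 0.244 0.036] [ 0.033  0.018 -0.999]
[[0.633, 0.043], [0.61, 0.055], [0.602, 0.066], [0.595, 0.073], [0.588, 0.075], [0.581, 0.084], [0.574, 0.086], [0.567, 0.079], [0.56, 0.079], [0.554, 0.077], [0.547, 0.072], [0.54, 0.068]]
t 6.6 p [0.5239 0.0341 0.0023] F [ 0.  -0.2  0.8] w 0.0638
```

Run:
```python
from h import *
A=C([.565,.0445]);B=C([.639,.054])
rowsc([(*(A+(B-A)*k),13) for k in(.1,.2,.3,.4,.5,.6,.7,.8,.9,1,1.05)])
```

```text
t 6.6 p [0.5239 0.0341 0.0023] F [ 0.  -0.2  0.8] w 0.0638
[0.029, 0.0, 0.006] [-0.064, 0.052, 0.039]
[0.059, 0.004, 0.006] [-0.082, 0.099, 0.038]
[0.09, 0.008, 0.006] [-0.099, 0.147, 0.038]
[0.12, 0.011, 0.005] [-0.117, 0.194, 0.037]
[0.15, 0.015, 0.002] [-0.134, 0.242, 0.037]
[0.181, 0.019, -0.003] [-0.151, 0.289, 0.036]
[0.211, 0.023, 0.001] [-0.163, 0.321, 0.036]
[0.241, 0.026, -0.004] [-0.163, 0.321, 0.036]
[0.271, 0.03, -0.009] [-0.163, 0.321, 0.036]
[0.3, 0.033, -0.014] [-0.163, 0.321, 0.036]
[0.315, 0.035, -0.017] [-0.163, 0.321, 0.036]
```

>>> drive_tool(slide=[[0.015,0.0,0.0],[0.04,0.002,0.002],[0.065,0.005,0.003],[0.09,0.008,0.003],[0.12,0.011,0.002],[0.15,0.015,0.0],[0.181,0.019,-0.003],[0.2,0.022,-0.003]], rotation=[[-0.03,0.02,0.02],[-0.06,0.06,0.04],[-0.08,0.1,0.04],[-0.1,0.15,0.04],[-0.12,0.19,0.04],[-0.135,0.24,0.04],[-0.15,0.29,0.04],[-0.16,0.31,0.04]])

```text
clock: 7.6
eef_pos: [0.5739, 0.0409, 0.0049]
tool_rot: [0.988, 0.112, 0.099, 0.023]
ft_force: [-1.5, 0.1, 0.6]
grip_width: 0.0639
grasp_force: 0.4
```

Run:
```python
from h import *
A=C([.565,.0445]);B=C([.639,.054])
rowsc([(*(A+(B-A)*k),13) for k in(.7,.8,.9,1,1.05,1.1)])
c=cam('top')
a=cv2.resize(c['image'][150:270,290:410],(400,400));b=cv2.resize(cam('scene')['image'][180:290,240:350],(400,400))
cv2.imwrite('pics/b4.png',cv2.hconcat([a,b])[:,:,::-1])
w=rim(c,(310,365,185,240),.028);print(w.round(3)[::3].tolist())
```

```text
t 7.6 p [0.5739 0.0409 0.0049] F [-1.5  0.1  0.6] w 0.0639
[0.009, -0.0, 0.006] [-0.002, 0.009, -0.004]
[0.039, 0.003, 0.006] [-0.002, 0.009, -0.004]
[0.07, 0.006, 0.005] [-0.002, 0.009, -0.004]
[0.1, 0.009, 0.005] [-0.002, 0.009, -0.004]
[0.115, 0.011, 0.005] [-0.002, 0.009, -0.004]
[0.13, 0.012, 0.005] [-0.002, 0.009, -0.004]
[[0.676, 0.131], [0.669, 0.131], [0.662, 0.135], [0.655, 0.128], [0.648, 0.11], [0.642, 0.078], [0.635, 0.085], [0.628, 0.087], [0.621, 0.091], [0.613, 0.098], [0.607, 0.091], [0.6, 0.1], [0.593, 0.089], [0.586, 0.096], [0.579, 0.091], [0.573, 0.071], [0.566, 0.073], [0.559, 0.068], [0.552, 0.064]]
```

View pics/b4.png

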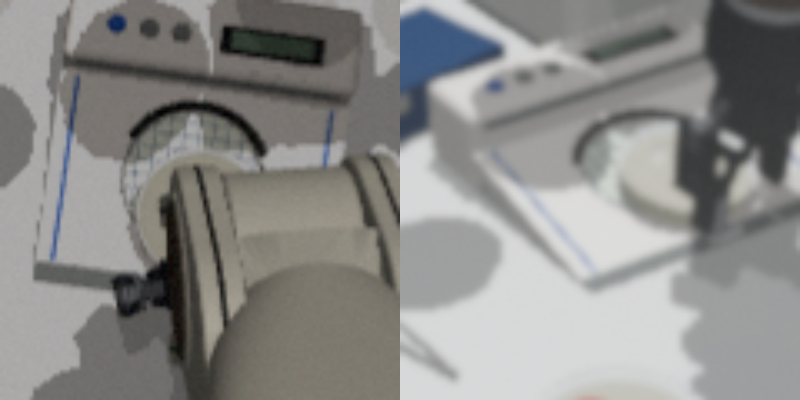

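The plate is partway over the recess and well aligned, with its left rim at crop (135,205) and the recess's left edge at (122,170). I'll carry on up.

>>> drive_tool(slide=[[0.012,0.0,0.003],[0.027,0.002,0.004],[0.042,0.003,0.004],[0.057,0.004,0.004],[0.072,0.006,0.004],[0.087,0.007,0.004],[0.1,0.009,0.004],[0.108,0.01,0.004]], rotation=[[0,0,0],[0,0,0],[0,0,0],[0,0,0],[0,0,0],[0,0,0],[0,0,0],[0,0,0]])

```text
clock: 8.7
eef_pos: [0.5999, 0.0446, 0.0089]
tool_rot: [0.989, 0.112, 0.098, 0.023]
ft_force: [-1.6, 0.1, 0.1]
grip_width: 0.064
grasp_force: 1.2
```

Run:
```python
from h import *
A=C([.565,.0445]);B=C([.639,.054])
rowsc([(*(A+(B-A)*k),13) for k in(1,1.05,1.1)])
s=cam('scene');P=cloud(s)
Q=P[180:290,240:350].reshape(-1,3);im=s['image'][180:290,240:350].reshape(-1,3).astype(int)
n=C([-np.sin(np.radians(12))*u[0],-np.sin(np.radians(12))*u[1],np.cos(np.radians(12))])
h=(Q-C([*NOSE,0]))@n
k=((im[:,0]-im[:,2])>8)&(h>.006)&(h<.03)&(np.hypot(*(Q[:,:2]-STG[:2]).T)<.06)
print(k.sum(),Q[k].mean(0),np.percentile(h[k],[10,30,50,70,90]))
m=k&(h>np.median(h[k])-.003);A=np.c_[Q[m][:,:2],np.ones(m.sum())];co=np.linalg.lstsq(A,Q[m][:,2],rcond=None)[0];print('plane',co,'want',-n[0]/n[2],-n[1]/n[2])
c=cam('top')
a=cv2.resize(c['image'][150:270,290:410],(400,400));b=cv2.resize(s['image'][180:290,240:350],(400,400))
cv2.imwrite('pics/b5.png',cv2.hconcat([a,b])[:,:,::-1])
```

```text
t 8.7 p [0.5999 0.0446 0.0089] F [-1.6  0.1  0.1] w 0.064
[-0.006, 0.0, 0.001] [-0.004, 0.013, -0.004]
[0.009, 0.002, 0.0] [-0.004, 0.013, -0.004]
[0.025, 0.003, 0.0] [-0.004, 0.013, -0.004]
212 [0.62821869 0.07905363 0.02659173] [0.00866228 0.01013794 0.01140078 0.0124092  0.0139389 ]
plane [ 0.19637407 -0.01466924 -0.09523411] want 0.2111478995126611 -0.024430645516913613
```

View pics/b5.png

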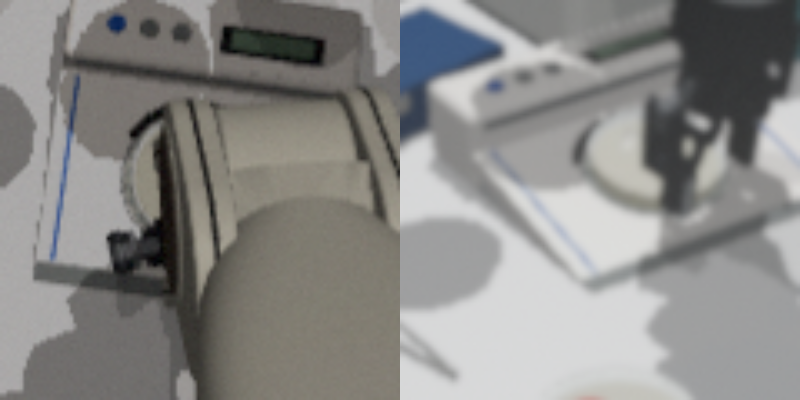

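The plate looks dropped in: its lid is about 12 mm above the panel, as it would be when seated. I'll back off and lift.

>>> drive_tool(slide=[[-0.02,0,0],[-0.05,0,0],[-0.08,0,-0.01],[-0.1,0,-0.08],[-0.12,0,-0.2],[-0.14,0,-0.35],[-0.16,0,-0.45],[-0.2,0,-0.5]], rotation=[[0,0,0],[0,0,0],[0,0,0],[0,0,0],[0,0,0],[0,-0.1,-0.1],[0,-0.2,-0.3],[0,-0.3,-0.5]])

```text
clock: 9.8
eef_pos: [0.5283, 0.0363, 0.1257]
tool_rot: [0.971, 0.233, 0.023, 0.044]
ft_force: [0.6, 0.2, -0.1]
grip_width: 0.0638
grasp_force: 0.0
```

```bash
cat >> h.py <<'E'
def tp(x,y,z,h): return pose([x,y,z],h)
E
python3 - <<'E'
from h import *
rows([tp(.454,.305,.11,50),tp(.454,.305,.11,85.1),tp(.454,.305,-.002,85.1)])
E
```

```text
t 9.8 p [0.5283 0.0363 0.1257] F [ 0.6  0.2 -0.1] w 0.0638
[0.223, -1.094, -0.038] [0.201, -0.009, -0.802]
[0.223, -1.094, -0.038] [0.201, 0.054, -2.026]
[0.212, -1.137, 0.408] [0.201, 0.054, -2.026]
```

>>> drive_tool(slide=[[0.02,-0.12,0],[0.05,-0.25,0],[0.08,-0.38,0],[0.11,-0.5,-0.01],[0.13,-0.63,-0.02],[0.16,-0.76,-0.03],[0.18,-0.86,-0.04],[0.2,-0.95,-0.04]], rotation=[[0.03,0,-0.12],[0.06,0,-0.25],[0.1,0,-0.37],[0.13,0,-0.5],[0.16,0,-0.62],[0.2,0,-0.75],[0.2,0,-0.87],[0.2,0,-0.95]])

```text
clock: 10.8
eef_pos: [0.4647, 0.2717, 0.1121]
tool_rot: [0.89, 0.455, -0.0, -0.001]
ft_force: [1.0, 0.1, 0.1]
grip_width: 0.0637
grasp_force: 0.0
```

Run:
```python
from h import *
rows([tp(.454,.307,.1,85.1),tp(.454,.307,-.002,85.1)])
s=cam('scene');c=cam('top');P=cloud(s)
for p in plates(c,.025)[:3]: print(p)
a=cv2.resize(c['image'][150:270,290:410],(400,400));b=cv2.resize(s['image'][180:290,240:350],(400,400))
cv2.imwrite('pics/b6.png',cv2.hconcat([a,b])[:,:,::-1])
n=C([-np.sin(np.radians(12))*u[0],-np.sin(np.radians(12))*u[1],np.cos(np.radians(12))])
for nm,c_ in(('scene',s),('top',c)):
    Q=cloud(c_);h=(Q-C([*NOSE,0]))@n;im=c_['image'].astype(int)
    k=(np.hypot(*(Q[...,:2]-STG[:2]).transpose(2,0,1))<.036)
    A=np.c_[Q[k][:,:2],np.ones(k.sum())];co=np.linalg.lstsq(A,Q[k][:,2],rcond=None)[0]
    k2=(np.abs(h)<.006)&(abs((Q[...,:2]-NOSE)@u[:2]-.07)<.06)&(abs((Q[...,:2]-NOSE)@C([-u[1],u[0]]))<.09)&~k
    B=np.c_[Q[k2][:,:2],np.ones(k2.sum())];cp=np.linalg.lstsq(B,Q[k2][:,2],rcond=None)[0]
    print(nm,k.sum(),'h',np.percentile(h[k],[10,50,90]).round(4),'lid',co.round(3),'panel',cp.round(3),np.median(h[k2]))
```

```text
t 10.8 p [0.4647 0.2717 0.1121] F [1.  0.1 0.1] w 0.0637
[0.09, -0.117, 0.049] [-0.003, -0.002, -1.079]
[0.089, -0.117, 0.457] [-0.003, -0.002, -1.079]
(1314.5, 28.28675651550293, array([527.8, 249. ]), array([ 0.5389, -0.3555,  0.025 ]))
(1050.5, 18.94190788269043, array([348.3, 202.9]), array([0.6367, 0.0546, 0.025 ]))
scene 480 h [0.009  0.0117 0.0143] lid [ 0.208 -0.024 -0.102] panel [ 0.208 -0.028 -0.113] 0.0005730555639005138
top 806 h [0.0084 0.0106 0.0128] lid [ 0.216 -0.029 -0.108] panel [ 0.217 -0.027 -0.119] -0.00035651790562404514
```

View pics/b6.png

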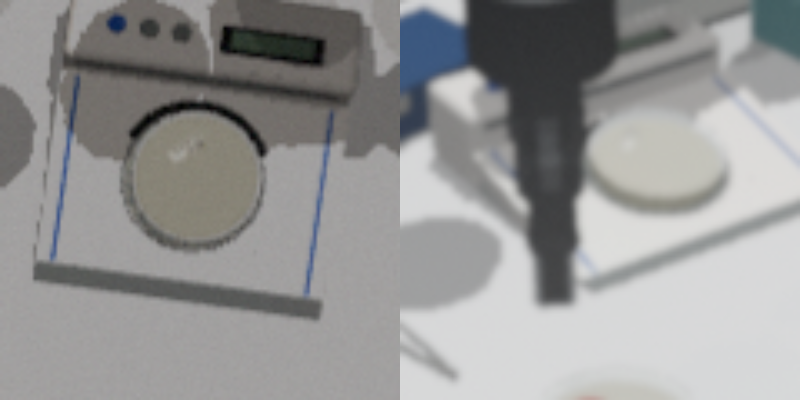

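The plain plate is seated: its lid is parallel to the panel and 11–12 mm above it. Next is the reject.

>>> drive_tool(slide=[[0.03,-0.04,0],[0.06,-0.08,0],[0.09,-0.117,0],[0.09,-0.117,0.02],[0.09,-0.117,0.05],[0.09,-0.117,0.1],[0.09,-0.117,0.16],[0.09,-0.117,0.22]], rotation=[[0,0,-0.15],[0,0,-0.3],[0,0,-0.45],[0,0,-0.6],[0,0,-0.75],[0,0,-0.9],[0,0,-1.0],[0,0,-1.0]])

```text
clock: 11.9
eef_pos: [0.4546, 0.3055, 0.056]
tool_rot: [0.751, 0.66, -0.0, -0.001]
ft_force: [-0.2, 0.0, 0.1]
grip_width: 0.0643
grasp_force: 0.0
```

Run:
```python
from h import *
D=C([.449,.2433]);E=C([.411,-.203]);d=(E-D)/np.linalg.norm(E-D)
rows([tp(*(D-d*.063),-.002,85.1),tp(*(D-d*.0436),-.002,85.1)])
```

```text
t 11.9 p [0.4546 0.3055 0.056 ] F [-0.2  0.   0.1] w 0.0643
[0.002, -0.001, 0.232] [-0.003, -0.001, -0.087]
[-0.075, 0.003, 0.232] [-0.003, -0.001, -0.087]
```

>>> drive_tool(slide=[[0.002,0,0.08],[0.002,0,0.16],[0.002,0,0.21],[0.002,0,0.23],[-0.02,0,0.232],[-0.04,0.001,0.232],[-0.06,0.002,0.232],[-0.075,0.003,0.232]], rotation=[[0,0,-0.04],[0,0,-0.087],[0,0,-0.087],[0,0,-0.087],[0,0,-0.087],[0,0,-0.087],[0,0,-0.087],[0,0,-0.087]])

```text
clock: 12.9
eef_pos: [0.4526, 0.2871, -0.002]
tool_rot: [0.736, 0.677, -0.001, -0.001]
ft_force: [0.3, -0.4, 0.1]
grip_width: 0.0642
grasp_force: 0.1
```

```bash
cat >> h.py <<'E'
RD=C([.449,.2433]);RE=C([.411,-.203]);Rd=(RE-RD)/np.linalg.norm(RE-RD)
E
python3 - <<'E'
from h import *
rows([tp(*(RD-Rd*.0426+(RE-RD)*k),-.002,85.1) for k in (0,.2,.4,.5,.6,.8,1)])
c=cam('top');
for p in plates(c): print(p)
E
```

```text
t 12.9 p [ 0.4526  0.2871 -0.002 ] F [ 0.3 -0.4  0.1] w 0.0642
[-0.005, 0.001, 0.0] [-0.004, -0.001, 0.003]
[-0.364, 0.0, -0.0] [-0.004, -0.001, 0.003]
[-0.722, -0.0, -0.0] [-0.004, -0.001, 0.003]
[-0.901, -0.0, -0.0] [-0.004, -0.001, 0.003]
[-1.08, -0.001, -0.0] [-0.004, -0.001, 0.003]
[-1.439, -0.001, -0.001] [-0.004, -0.001, 0.003]
[-1.797, -0.001, -0.001] [-0.004, -0.001, 0.003]
(1329.0, 28.434593200683594, array([527.8, 249.1]), array([ 0.5406, -0.361 ,  0.014 ]))
(1057.5, 19.023035049438477, array([348.3, 202.8]), array([0.6398, 0.0538, 0.014 ]))
```

>>> drive_tool(slide=[[-0.03,0,0],[-0.07,0,0],[-0.12,0,0],[-0.18,0,0],[-0.24,0,0],[-0.3,0,0],[-0.36,0,0],[-0.42,0,0]], rotation=[[0,0,0],[0,0,0],[0,0,0],[0,0,0],[0,0,0],[0,0,0],[0,0,0],[0,0,0]])

```text
clock: 13.95
eef_pos: [0.4434, 0.1817, -0.0024]
tool_rot: [0.736, 0.677, -0.001, -0.001]
ft_force: [-0.2, 0.4, 0.7]
grip_width: 0.064
grasp_force: 0.3
```

>>> drive_tool(slide=[[-0.06,0,0],[-0.12,0,0],[-0.18,0,0],[-0.24,0,0],[-0.3,0,0],[-0.36,0,0],[-0.41,0,0],[-0.44,0,0]], rotation=[[0,0,0],[0,0,0],[0,0,0],[0,0,0],[0,0,0],[0,0,0],[0,0,0],[0,0,0]])

```text
clock: 14.95
eef_pos: [0.4343, 0.0723, -0.0024]
tool_rot: [0.736, 0.677, -0.001, -0.001]
ft_force: [-0.2, 0.4, -0.1]
grip_width: 0.064
grasp_force: 0.2
```

Run:
```python
from h import *
rows([tp(*(RD-Rd*.0426+(RE-RD)*k),-.002,85.1) for k in (.6,.7,.8,.9,1)])
c=cam('top');s=cam('scene')
for p in plates(c): print(p)
a=cv2.resize(c['image'][235:355,320:440],(400,400));b=cv2.resize(s['image'][190:300,330:440],(400,400))
cv2.imwrite('pics/b7.png',cv2.hconcat([a,b])[:,:,::-1])
```

```text
t 14.95 p [ 0.4343  0.0723 -0.0024] F [-0.2  0.4 -0.1] w 0.064
[-0.218, 0.0, -0.002] [-0.006, 0.0, 0.003]
[-0.397, 0.0, -0.002] [-0.006, 0.0, 0.003]
[-0.576, 0.0, -0.002] [-0.006, 0.0, 0.003]
[-0.756, 0.0, -0.002] [-0.006, 0.0, 0.003]
[-0.935, -0.0, -0.002] [-0.006, 0.0, 0.003]
(1332.0, 28.265762329101562, array([527.8, 249. ]), array([ 0.5407, -0.3612,  0.014 ]))
(1050.5, 18.98051643371582, array([348.2, 202.8]), array([0.6399, 0.0538, 0.014 ]))
```

View pics/b7.png

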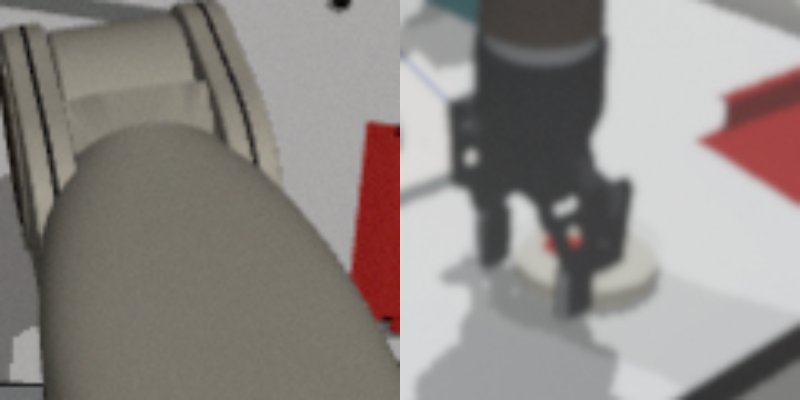

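The scene view shows the reject seated between the fingers at crop (585,265), heading for the tray mouth.

>>> drive_tool(slide=[[-0.04,0,0],[-0.09,0,0],[-0.14,0,-0.003],[-0.19,0,-0.005],[-0.24,0,-0.007],[-0.29,0,-0.009],[-0.34,0,-0.01],[-0.39,0,-0.01]], rotation=[[0,0,0],[0,0,0],[0,0,0],[0,0,0],[0,0,0],[0,0,0],[0,0,0],[0,0,0]])

```text
clock: 16.05
eef_pos: [0.4262, -0.0249, 0.0001]
tool_rot: [0.736, 0.677, -0.001, -0.001]
ft_force: [0.3, -0.3, -0.1]
grip_width: 0.0641
grasp_force: 0.1
```

>>> drive_tool(slide=[[-0.05,0,0],[-0.1,0,0],[-0.15,0,0],[-0.2,0,-0.002],[-0.25,0,-0.004],[-0.3,0,-0.006],[-0.34,0,-0.01],[-0.36,0,-0.01]], rotation=[[0,0,0],[0,0,0],[0,0,0],[0,0,0],[0,0,0],[0,0,0],[0,0,0],[0,0,0]])

```text
clock: 17.05
eef_pos: [0.4188, -0.1144, 0.0027]
tool_rot: [0.736, 0.677, -0.001, -0.001]
ft_force: [0.3, 0.8, 0.9]
grip_width: 0.0639
grasp_force: 0.2
```

Run:
```python
from h import *
rows([tp(*(RD-Rd*.0426+(RE-RD)*k),.004,85.1) for k in (.9,1,1.02)])
c=cam('top');s=cam('scene')
a=cv2.resize(c['image'][240:360,400:520],(400,400));b=cv2.resize(s['image'][180:280,400:500],(400,400))
cv2.imwrite('pics/b8.png',cv2.hconcat([a,b])[:,:,::-1])
```

```text
t 17.05 p [ 0.4188 -0.1144  0.0027] F [0.3 0.8 0.9] w 0.0639
[-0.006, -0.001, -0.005] [-0.005, 0.0, 0.003]
[-0.185, -0.001, -0.005] [-0.005, 0.0, 0.003]
[-0.221, -0.001, -0.005] [-0.005, 0.0, 0.003]
```

View pics/b8.png

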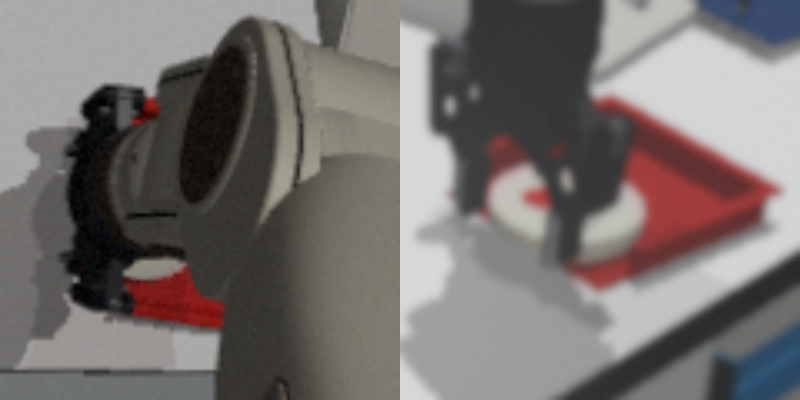

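The reject is entering the mouth, centred between the walls (crop (565,215)). I'll finish the push.

>>> drive_tool(slide=[[-0.02,0,-0.006],[-0.05,0,-0.01],[-0.08,0,-0.012],[-0.11,0,-0.012],[-0.14,0,-0.012],[-0.165,0,-0.012],[-0.185,0,-0.012],[-0.195,0,-0.012]], rotation=[[0,0,0],[0,0,0],[0,0,0],[0,0,0],[0,0,0],[0,0,0],[0,0,0],[0,0,0]])

```text
clock: 18.15
eef_pos: [0.4147, -0.1626, 0.0056]
tool_rot: [0.736, 0.677, -0.001, -0.001]
ft_force: [-0.9, 0.4, 0.1]
grip_width: 0.064
grasp_force: 0.2
```

>>> drive_tool(slide=[[0.02,0,0],[0.05,0,0],[0.08,0,-0.02],[0.1,0,-0.1],[0.12,0,-0.22],[0.2,0,-0.36],[0.35,0,-0.5],[0.55,0,-0.6]], rotation=[[0,0,0],[0,0,0],[0,0,0],[0,0,0],[0,0,0],[0,0,0],[0,0,0],[0,0,0]])

```text
clock: 19.15
eef_pos: [0.4272, -0.0242, 0.1577]
tool_rot: [0.737, 0.676, -0.0, -0.0]
ft_force: [0.6, 1.4, 1.0]
grip_width: 0.0641
grasp_force: 0.0
```

>>> drive_tool(slide=[[0.2,0,0],[0.4,0,0],[0.5,0,0],[0.5,0,0],[0.5,0,0],[0.5,0,0],[0.5,0,0],[0.5,0,0]], rotation=[[0,0,0],[0,0,0],[0,0,0],[0,0,0],[0,0,0],[0,0,0],[0,0,0],[0,0,0]])

```text
clock: 20.15
eef_pos: [0.4371, 0.0987, 0.1556]
tool_rot: [0.736, 0.676, -0.001, -0.001]
ft_force: [-0.6, -0.3, 0.3]
grip_width: 0.0643
grasp_force: 0.0
```

Run:
```python
from h import *
c=cam('top');s=cam('scene')
for p in plates(c,.017): print(p)
for uv in plates(c,.017):
    q=uv[3][:2]
    if q[1]<-.1 and q[1]>-.3: print('depth into tray',(q-C([.421,-.126]))@C([-.125,-.992]),'lateral',(q-C([.421,-.126]))@C([.992,-.125]))
for n,c_ in(('top',c),('scene',s)):
    Q=cloud(c_);k=np.hypot(*(Q[...,:2]-C([.411,-.203])).transpose(2,0,1))<.035
    print(n,np.linalg.lstsq(np.c_[Q[k][:,:2]-[.411,-.203],np.ones(k.sum())],Q[k][:,2],rcond=None)[0].round(3))
a=cv2.resize(c['image'][150:360,290:500],(400,400));b=cv2.resize(s['image'][180:280,400:500],(400,400))
cv2.imwrite('pics/b9.png',cv2.hconcat([a,b])[:,:,::-1])
```

```text
(1311.0, 28.443450927734375, array([527.8, 249.1]), array([ 0.5401, -0.3597,  0.017 ]))
top [0.007 0.007 0.018]
scene [ 0.083  1.827 -0.422]
```

View pics/b9.png

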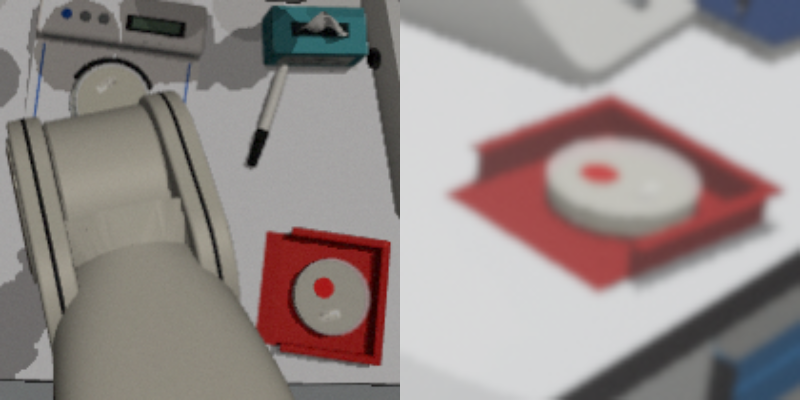

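The reject lies flat in the tray. Its left rim (crop x 291) is well past the bevel (mouth at x 262), and the plain plate is still in the recess.

```bash
python3 -c "
from workcell import bot
print(bot.job_done())"
```

```text
the job is handed in; nothing more can be done
None
```

I handed the job in at about 20 s: the last camera checks showed the plain plate seated flat in the recess and the reject lying flat inside the discard tray, with the arm clear of both.

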